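# Hang two rinsed sauce bottles on their drying posts

## Task

Turn the red and the yellow sauce bottle upside down and put each on the drying post whose collar has its own colour, pressing it down firmly but without ramming until the stiff collar lies flat on the base of the stand; let go and leave both standing upright there, mouth down. Leave everything else where it is, the green bottle included.

Things in the scene. Friction and masses are not known exactly. Their poses are not given: they have to be found in the camera images.
- bottle_red: red plastic sauce bottle, open, 165 mm long, 0.1 kg, lying on a 3 mm mat: square body 46 x 46 x 115 mm, 12 mm shoulder, round neck 36 mm outside, 38 mm long, clear bore 26 mm (wider inside the body). Origin on its axis at mid-length, 82.5 mm from mouth and from closed bottom (body from x = -82.5 to 32.5 mm). x points along the axis out of the mouth; y, z square to the flat sides
- bottle_red_mouth (a point): centre of the red bottle's open mouth, in the plane of its rim; axes as the bottle
- stand_red: fixed drying stand: dark conical base 40 mm high, 100 mm across (68 mm at its flat top); upright steel post 18 mm in diameter, 86 mm tall, last 12 mm tapering to 8 mm. On the post a red collar, 52 mm across, 10 mm thick, starting 25 to 45 mm up and stiff to slide (about 8 N; a bottle's weight does not move it). Origin: centre of the base's underside, z up
- stand_red_seat (a point): point on the axis of the post with the red collar, 50 mm above the table: the top of the collar once it is pushed down flat on the base, where the mouth of the bottle then rests
- stand_red_tip (a point): top of the post with the red collar, 126 mm above the table
- bottle_yellow: yellow plastic sauce bottle, open, 165 mm long, 0.1 kg, lying on a 3 mm mat: square body 46 x 46 x 115 mm, 12 mm shoulder, round neck 36 mm outside, 38 mm long, clear bore 26 mm (wider inside the body). Origin on its axis at mid-length, 82.5 mm from mouth and from closed bottom (body from x = -82.5 to 32.5 mm). x points along the axis out of the mouth; y, z square to the flat sides
- bottle_yellow_mouth (a point): centre of the yellow bottle's open mouth, in the plane of its rim; axes as the bottle
- stand_yellow: fixed drying stand: dark conical base 40 mm high, 100 mm across (68 mm at its flat top); upright steel post 18 mm in diameter, 86 mm tall, last 12 mm tapering to 8 mm. On the post a yellow collar, 52 mm across, 10 mm thick, starting 25 to 45 mm up and stiff to slide (about 8 N; a bottle's weight does not move it). Origin: centre of the base's underside, z up
- stand_yellow_seat (a point): point on the axis of the post with the yellow collar, 50 mm above the table: the top of the collar once it is pushed down flat on the base, where the mouth of the bottle then rests
- stand_yellow_tip (a point): top of the post with the yellow collar, 126 mm above the table
- bottle_green: bystander: a green bottle of the same make already drying mouth down on a third stand with a green collar; origin at mid-length on its axis (82.5 mm from either end), 132 mm above the table. Leave it alone
- cap_red: bystander: red nozzle cap, 42 mm across, 50 mm high, standing on the table; origin at the centre of its underside. Leave it alone
- cap_yellow: bystander: yellow nozzle cap, 42 mm across, 50 mm high, standing on the table; origin at the centre of its underside. Leave it alone
- spoon: bystander: steel spoon, 170 mm long, lying on the table; origin below its middle. Leave it alone
- dish: bystander: small blue sauce dish, 100 mm across, 25 mm high; origin at the centre of its underside. Leave it alone
- soy: bystander: dark amber bottle with a red cap, 64 mm across, 190 mm high, upright; origin at the centre of its underside. Leave it alone

How it is judged (in metres and radians):
At the end, for the whole second after the job is handed in: Each bottle is mouth down on the post with the collar of its colour: mouth within 10 mm of the post's axis, rim no more than 4 mm above (nor 6 mm below) the fully lowered collar height, axis within about 10 degrees of vertical, at rest (under 20 mm/s) (horizontal distance between bottle_red_mouth and stand_red_seat below 0.01 m and z of bottle_red_mouth in the frame of stand_red_seat between -0.006 and 0.004 m and angle between each of bottle_red, bottle_yellow's own x axis and vertical above 2.97 rad and linear speed of each of bottle_red, bottle_yellow below 0.02 m/s and horizontal distance between bottle_yellow_mouth and stand_yellow_seat below 0.01 m and z of bottle_yellow_mouth in the frame of stand_yellow_seat between -0.006 and 0.004 m); the robot touches nothing.
It fails at once if the red bottle is pressed against a stand with more than 60 N (contact force between bottle_red and stand_red above 60 N or contact force between bottle_red and stand_yellow above 60 N).
It fails at once if the yellow bottle is pressed against a stand with more than 60 N (contact force between bottle_yellow and stand_red above 60 N or contact force between bottle_yellow and stand_yellow above 60 N).
It fails at once if a bystander is moved more than 30 mm (distance of any of cap_red, cap_yellow, spoon, dish, soy, bottle_green from where it was at the start of the episode above 0.03 m).
It also fails if it takes over 72 s, if anything falls off the work surface, if the arm or the gripper's body presses on something with over 40 N, if the wrist force passes 120 N, or if a joint passes its speed limit or range.

## Robot

A 6-joint arm with a two-finger parallel gripper is mounted at the origin on the work surface. World frame = base frame: x ahead of the robot, y to its left, z up, the work surface at z = 0. Lengths are in mm, angles in degrees, forces in N, time in s.
With the tool pointing down it reaches from about 350 to 850 mm from the base axis. Payload 8.1 kg.
Tool frame: the origin (TCP) lies on the centre line of the jaws, within the pads' length; the fingertips stand 19 mm ahead of it and the grasp point (between the pads) is the TCP (r.tip_reach is the z of the fingertips in the tool frame, in mm); z points along the fingers, y is the line along which they close (so a half turn about z gives the same grasp; the last joint's range is limited). The gripper opens to 85 mm and grips with 20 to 120 N. Pads are 22 mm wide; open, the fingers measure 114 mm over their backs; the gripper's body (76 mm by 85 mm) begins 54 mm behind the grasp point. The pads swing forward as they close: fully open they stand 13 mm farther back than shut.
Start: joints at [-73.476, 7.471, 85.268, -0, 87.261, -4.893], TCP at [219.113, -558.565, 227.192] pointing down, gripper open.
Joint ranges: [-169.43, 169.43], [-51.17, 129.36], [1.28, 143.12], [-76.62, 256.62], [0, 156.53], [-152.29, 152.29]. Speed limits (degrees/s): [136.94, 136.94, 159.86, 180, 180, 180].

## Interface

Orientations are given as [roll, pitch, yaw] about the fixed x, y, z axes, in that order (R = Rz(yaw) Ry(pitch) Rx(roll)).
In Python, from bench import r gives the robot as it stands. The module is installed in compiled form; this text tells all that it offers.
- The arm moves only by the shell command python3 -m handwheel 'ROWS' [FORCE]. ROWS is JSON, a list of rows, each a list of 7 numbers: the shift along the tool's x, y, z in m, then the turn, a rotation vector about the tool's x, y, z in degrees, then the finger opening in m, from 0 to 0.0854. In form: [[tx, ty, tz, ax, ay, az, claw], ...]. A call has 1 to 8 rows; each row shifts and turns the commanded pose from where the row before left it, along the tool's axes as they then stand; what a row does not reach is not made up. A row lasts 1/12 s, in which the tool goes at most 41.7 mm and 7.16 degrees, less where a joint would pass 70% of its speed; a pose out of reach is approached as far as the arm can. A call with a gripper value outside its range is refused whole. The fingers move at their own pace and stop on an object; FORCE is the grip in N (left out, the last holds). Time passes only in rows, so rows that do not move let the fingers close. It gives the time, the measured TCP pose, the force, the opening and the grip force at its end, in the units of the state.
- r.sense(): the state, without advancing time (a new reading comes with each control period).
- r.snapshot(name): name is "side" or "top" or "wrist"; returns (picture, depth): 480x640x3 uint8, blue, green, red; 480x640 float32, mm along the optical axis (not along the pixel's ray), 0 where there is no reading.
- r.calibration(name): a dict with "vfov" (degrees; the focal length in pixels is half the picture's height over the tangent of half this angle, whatever the lens; pixels are square), "cx", "cy" (the principal point, pixels), "dist" ([k1, k2, p1, p2, k3] as OpenCV has them; the pictures are not rectified), "rvec" (rotation vector, rad) and "tvec" (3), from world to camera coordinates, as OpenCV has them; the wrist camera has in their place "tool_from_camera" (4x4, takes a point from camera to tool coordinates, whose origin is the TCP and whose axes are the flange's). Camera axes: x right, y down, z forward; pixel columns grow to the right and rows downward; lengths in mm; the calibration is good to about 2 mm. A picture is of the moment at which its call begins: read the wrist's pose just before it. calibration takes no time and is no camera call.
- r.hand_in(): hands the job in; it is judged then, once.
The state is a dict: "time": time; "joint_pos": joint angles; "qd": joint speeds; "joint_efforts": joint torques, N m; "tool_pos": TCP position; "tcp_rot": TCP orientation; "ft_force": force on the tool from outside, world axes, zero at the start; "wrist_torque": the same for the moment, N m; "finger_gap": finger opening in mm; "grip_force": force on a finger pad.
Only numpy, scipy, OpenCV 4.12 (cv2) and the standard library are available. Lean on these libraries where they do the work, as an engineer would, in place of code of your own. Each camera call takes 0.05 s, during which the arm holds its last target. There are 200 camera calls.

## Working session

There is one attempt and no reset: what is moved stays moved. The work goes in short steps, Python scripts to look and compute and a shell command to move; the robot and the scene stay as the last step left them, time stands still between calls to the robot, and variables do not carry over. Pictures are saved under pics/ and viewed, at most 10 in all, crops included, and the job is handed in when it is done.

```bash
mkdir -p pics
cat > h.py <<'E'
import numpy as np, cv2
from scipy.spatial.transform import Rotation as R
from bench import r
def cam(n):
    c=r.calibration(n); f=240/np.tan(np.radians(c["vfov"]/2))
    return c,np.array([[f,0,c["cx"]],[0,f,c["cy"]],[0,0,1]]),np.array(c["dist"],float)
def pose(s=None):
    s=s or r.sense(); T=np.eye(4); T[:3,:3]=R.from_euler('xyz',s["tcp_rot"],degrees=True).as_matrix(); T[:3,3]=s["tool_pos"]; return T
def ext(n,s=None):
    c,K,d=cam(n)
    if n=="wrist":
        return pose(s)@np.array(c["tool_from_camera"])
    T=np.eye(4); Rm=cv2.Rodrigues(np.array(c["rvec"],float))[0]; T[:3,:3]=Rm.T; T[:3,3]=-Rm.T@np.array(c["tvec"],float).ravel(); return T
def pts(n,depth,uv,s=None):
    c,K,d=cam(n); uv=np.array(uv,float).reshape(-1,2)
    q=cv2.undistortPoints(uv[:,None],K,d)[:,0]; z=depth[uv[:,1].astype(int),uv[:,0].astype(int)]
    T=ext(n,s); P=np.c_[q*z[:,None],z]; return P@T[:3,:3].T+T[:3,3]
def ray(n,uv,z,s=None):
    c,K,d=cam(n); q=cv2.undistortPoints(np.array(uv,float).reshape(-1,1,2),K,d)[:,0]
    T=ext(n,s); D=np.c_[q,np.ones(len(q))]@T[:3,:3].T; return T[:3,3]+D*((z-T[2,3])/D[:,2])[:,None]
E
python3 - <<'E'
from h import *
print(r.sense()); print(r.tip_reach)
for n in("top","side"):
    p,d=r.snapshot(n); cv2.imwrite(f"pics/{n}0.png",p); np.save(f"{n}0.npy",d); print(n,ext(n).round(2).tolist(),(d>0).mean())
E
```

```text
{'time': 0.0, 'joint_pos': array([-7.34739853e+01,  7.51510182e+00,  8.53306472e+01, -2.84782419e-04,
        8.72617286e+01, -4.89289867e+00]), 'qd': array([-0.0068614 , -0.11257808, -0.05540405,  0.02494901,  0.0412867 ,
        0.1483125 ]), 'joint_efforts': array([-9.22652835e-04, -5.69401968e+01, -5.00547087e+01, -3.46228480e-04,
        1.48661417e-02, -2.69019188e-05]), 'tool_pos': array([ 218.9687914 , -558.00598632,  226.13140064]), 'tcp_rot': array([-1.7989289e+02, -8.8837330e-03,  2.1418919e+01]), 'ft_force': array([ 0.13435378, -0.46251035, -0.84608991]), 'wrist_torque': array([0.08937658, 0.00145599, 0.00202683]), 'grip_force': 0.0, 'finger_gap': 85.28511526177354}
19.0
top [[0.02, -1.0, 0.08, 463.93], [-1.0, -0.02, 0.01, -13.22], [-0.0, -0.08, -1.0, 1376.08], [0.0, 0.0, 0.0, 1.0]] 0.99595703125
side [[-0.78, -0.34, 0.53, -116.38], [-0.63, 0.42, -0.65, 822.59], [-0.0, -0.84, -0.54, 785.72], [0.0, 0.0, 0.0, 1.0]] 0.9952083333333334
```

View pics/top0.png

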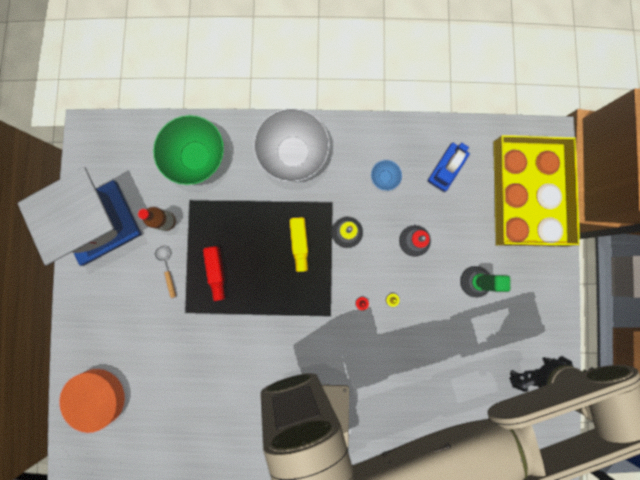

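View pics/side0.png

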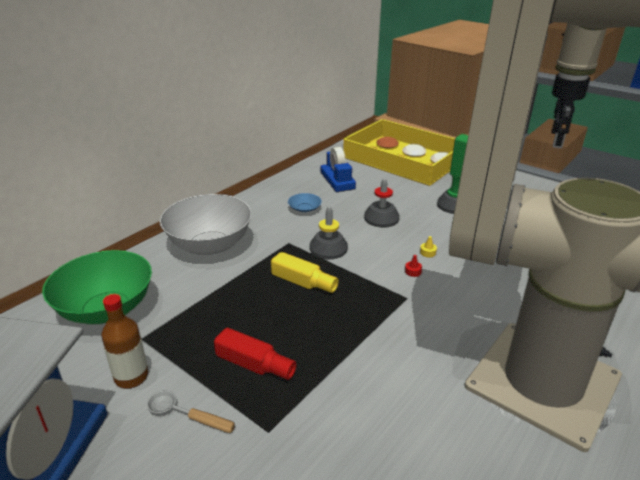

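The top view shows red and yellow bottles on the mat at about (213,272) and (299,244), with both mouths facing down-image, towards the robot. The yellow stand is at (348,231), the red stand at (416,240), and the caps at (362,303) and (392,299). The side view confirms the collars are partway up their posts.

Run:
```python
from h import *
for n in("top","side"):
    p=cv2.imread(f"pics/{n}0.png"); d=np.load(f"{n}0.npy"); H=cv2.cvtColor(p,cv2.COLOR_BGR2HSV)
    for col,(lo,hi) in {"red":(0,5),"yel":(24,33),"grn":(55,75)}.items():
        m=cv2.inRange(H,(lo,150,60),(hi,255,255))
        if col=="red": m|=cv2.inRange(H,(176,150,60),(180,255,255))
        k,L,st,ce=cv2.connectedComponentsWithStats(m)
        for i in range(1,k):
            if st[i,4]<30: continue
            v,u=np.nonzero(L==i); P=pts(n,d,np.c_[u,v]); 
            if P[:,2].max()>400: continue
            c=P.mean(0); w,V=np.linalg.eigh(np.cov(P[:,:2].T)); a=np.degrees(np.arctan2(V[1,1],V[0,1]))
            e=(P[:,:2]-c[:2])@V[:,1]; 
            rect=cv2.minAreaRect(P[:,:2].astype(np.float32))
            print(n,col,st[i,4],ce[i].round(),"c",c.round(),"z",np.percentile(P[:,2],[5,50,95]).round(),"ang",a.round(1),"rect",np.round(rect[0],1),np.round(rect[1],1),round(rect[2],1))
    # steel posts: high points near stands
    v,u=np.mgrid[0:480,0:640]; P=pts(n,d,np.c_[u.ravel(),v.ravel()])
    np.save(n+"P.npy",P)
```

```text
top red 99 [144. 214.] c [610. 482. 180.] z [143. 188. 192.] ang 78.2 rect [615.2 522.2] [112.1  25.9] 82.9
top red 127 [362. 303.] c [ 363. -144.   24.] z [15. 21. 47.] ang -173.1 rect [ 362.3 -145. ] [37.3 36.8] 35.0
top yel 210 [348. 230.] c [583. -97.  74.] z [43. 75. 81.] ang 114.3 rect [584.7 -98. ] [48.8 55.6] 45.8
top yel 129 [392. 300.] c [ 375. -237.   24.] z [15. 21. 44.] ang 139.2 rect [ 373.8 -237.7] [36.9 36.9] 0.8
top grn 68 [476. 282.] c [ 433. -489.   53.] z [44. 50. 93.] ang 173.9 rect [ 434.6 -490.6] [45.7 24.5] 0.6
side red 113 [383. 193.] c [ 554. -299.   87.] z [83. 87. 90.] ang -148.1 rect [ 556.4 -302.1] [44.2 41.5] 29.3
side red 51 [ 42. 419.] c [530. 664. 122.] z [100. 122. 145.] ang 168.1 rect [530.6 664.2] [2.7 4.9] 79.5
```

Run:
```python
from h import *
for n in("top","side"):
    p=cv2.imread(f"pics/{n}0.png"); d=np.load(f"{n}0.npy"); H=cv2.cvtColor(p,cv2.COLOR_BGR2HSV)
    for col,(lo,hi) in {"red":(0,5),"yel":(22,33)}.items():
        m=cv2.inRange(H,(lo,150,60),(hi,255,255))
        if col=="red": m|=cv2.inRange(H,(176,150,60),(180,255,255))
        m&=np.uint8(d>0)*255
        k,L,st,ce=cv2.connectedComponentsWithStats(m)
        for i in range(1,k):
            if st[i,4]<60 or st[i,4]>5000: continue
            v,u=np.nonzero(L==i); P=pts(n,d,np.c_[u,v])
            if abs(P[:,1]).max()>450 or P[:,2].min()<-20: continue
            zt=np.percentile(P[:,2],[5,50,90])
            T=P[P[:,2]>zt[2]-6]; f=T[:,:2].astype(np.float32)
            rect=cv2.minAreaRect(f); q=cv2.minAreaRect(P[:,:2].astype(np.float32)); 
            print(n,col,st[i,4],ce[i].round(),"z",zt.round(),"top",np.round(rect[0],1),np.round(rect[1],1),round(rect[2],1),"all",np.round(q[0],1),np.round(q[1],1),round(q[2],1))
            x0=P[:,0]
            if st[i,4]>400:
              B=P[P[:,2]>zt[2]-12][:,:2]
              w,V=np.linalg.eigh(np.cov(P[:,:2].T)); ax=V[:,1]*np.sign(-V[0,1]); t=(P[:,:2]@ax); s=P[:,:2]@[-ax[1],ax[0]]
              print("   axis yaw",np.degrees(np.arctan2(ax[1],ax[0])).round(1),"t range",np.percentile(t,[1,99]).round(1))
              for lo_ in range(0,165,20):
                k_=(t>t.min()+lo_)&(t<t.min()+lo_+20)&(P[:,2]>25)
                if k_.any(): print("    ",lo_,P[k_].mean(0).round(1),np.percentile(s[k_],[3,97]).round(1),np.percentile(P[k_,2],95).round(1))
P=np.load("topP.npy"); Q=np.load("sideP.npy")
for nm,c in(("yel",(583,-97)),("red",(560,-302))):
  for A in(P,Q):
    k=(np.hypot(A[:,0]-c[0],A[:,1]-c[1])<40)&(A[:,2]>95)&(A[:,2]<135); print(nm,k.sum(),A[k].mean(0).round(1),A[k].max(0).round(1))
```

```text
top red 203 [420. 239.] z [83. 88. 92.] top [ 560.7 -308.7] [48.8 50.4] 87.4 all [ 561.3 -310.2] [50.  53.7] 26.4
top red 864 [214. 272.] z [ 5. 45. 51.] top [447.6 309.7] [163.8  44.9] 10.9 all [447.7 317.8] [173.7  61.3] 10.6
   axis yaw -169.4 t range [-579.  -415.3]
     0 [521.9 322.3  46.2] [-243.1 -201.2] 52.1
     20 [505.2 319.7  47.1] [-244.  -200.2] 52.1
     40 [485.9 315.   46.5] [-243.3 -200.4] 52.5
     60 [466.2 310.9  46.6] [-244.1 -200.3] 53.2
     80 [446.3 308.2  46.8] [-243.2 -200.4] 52.3
     100 [426.9 303.5  45.8] [-243.5 -200.3] 52.4
     120 [407.4 300.1  40.3] [-238.2 -204.3] 48.0
     140 [387.5 297.   38.9] [-238.8 -206.2] 45.4
     160 [372.4 294.8  39.4] [-239.4 -206.2] 46.1
top red 127 [362. 303.] z [15. 21. 39.] top [ 361.9 -142.7] [12.1 12.5] 87.3 all [ 362.3 -145. ] [37.3 36.8] 35.0
top yel 875 [299. 243.] z [ 1. 45. 50.] top [543.7  52.9] [159.   45.3] 6.7 all [543.5  53.8] [175.9  54.7] 6.1
   axis yaw -173.4 t range [-627.1 -461.3]
     0 [617.   60.2  46.3] [-10.   30.1] 51.6
     20 [601.2  58.8  47.7] [-11.5  31.6] 51.4
     40 [581.3  57.2  4
[... 1524 characters left out ...]
36. ] 29.4
side yel 1576 [302. 272.] z [ 4. 39. 49.] top [539.6  54.6] [163.6  48.3] 7.5 all [563.1  29.7] [204.1 106.6] 7.4
   axis yaw -173.5 t range [-633.2 -462. ]
     40 [609.4  71.3  43.6] [-15.4  26.9] 50.7
     60 [590.5  69.   44.3] [-16.4  25.7] 50.8
     80 [571.3  66.9  43.8] [-15.8  24.8] 50.2
     100 [551.1  65.   44. ] [-16.4  24.3] 50.7
     120 [531.1  62.4  44. ] [-16.5  24.7] 50.8
     140 [511.8  59.1  41.8] [-15.3  27.4] 49.8
     160 [492.1  56.6  38.1] [-10.8  18.6] 44.6
yel 32 [583.  -94.5 117.5] [591.9 -86.9 128.1]
yel 81 [580.8 -90.9 109.8] [591.3 -84.2 125.4]
red 38 [ 559.6 -308.1  114.5] [ 569.  -300.9  125.9]
red 68 [ 558.  -303.4  110. ] [ 570.3 -295.3  125.3]
```

```bash
python3 -c "
from h import *
c=r.calibration('wrist');print(c)"
python3 -m handwheel '[[0,0,-0.04,0,0,0,0.085],[0,0,-0.04,0,0,0,0.085],[0,0,-0.04,0,0,0,0.085],[0,0,-0.04,0,0,0,0.085],[0,0,-0.04,0,0,0,0.085],[0.031,-0.02,0,0,0,0,0.085],[0.031,-0.02,0,0,0,0,0.085],[0.031,-0.02,0,0,0,0,0.085]]'
python3 -m handwheel '[[0.031,-0.02,0,0,0,0,0.085],[0.031,-0.02,0,0,0,0,0.085],[0.031,-0.02,0,0,0,0,0.085],[0.031,-0.02,0,0,0,0,0.085],[0.031,-0.02,0,0,0,0,0.085],[0.031,-0.02,0,0,0,0,0.085],[0.031,-0.02,0,0,0,0,0.085],[0.031,-0.02,0,0,0,0,0.085]]'
python3 -m handwheel '[[0,0,0,0,0,0,0.085],[0,0,0,0,0,0,0.085]]'
python3 - <<'E'
from h import *
s=r.sense(); p,d=r.snapshot("wrist"); cv2.imwrite("pics/w1.png",p); np.save("w1.npy",d); import pickle; pickle.dump(s,open("w1.pkl","wb"))
print(s["time"],s["joint_pos"].round(3),s["tool_pos"].round(1),s["tcp_rot"].round(2), ext("wrist",s).round(2).tolist())
E
```

```text
{'vfov': 71.16116242052085, 'cx': 321.0771576910486, 'cy': 240.27126993034327, 'dist': array([0.00482883, 0.        , 0.        , 0.        , 0.        ]), 'tool_from_camera': array([[ 8.16871844e-05, -9.44182797e-01, -3.29421977e-01,
         8.51621052e+01],
       [ 9.99999951e-01,  1.76496169e-04, -2.57898599e-04,
         1.96030067e-02],
       [ 3.01645137e-04, -3.29421940e-01,  9.44182765e-01,
        -1.47750798e+02],
       [ 0.00000000e+00,  0.00000000e+00,  0.00000000e+00,
         1.00000000e+00]])}
time: 0.77
tool_pos: [284.2, -468.4, 427.6]
tcp_rot: [180.0, -0.0, 21.3]
ft_force: [1.3, -0.2, -1.0]
finger_gap: 85.0
grip_force: 0.0
time: 1.43
tool_pos: [456.8, -227.5, 426.9]
tcp_rot: [-180.0, 0.0, 21.4]
ft_force: [0.5, -0.4, 0.0]
finger_gap: 84.7
grip_force: 0.0
time: 1.6
tool_pos: [457.0, -227.6, 426.7]
tcp_rot: [-180.0, 0.0, 21.6]
ft_force: [-0.6, 0.1, -0.5]
finger_gap: 85.0
grip_force: 0.0
1.6 [-32.227  -5.828  78.05   -0.    107.832  36.127] [ 457.  -227.6  426.7] [-1.7996e+02  3.0000e-02  2.1650e+01] [[0.37, -0.88, -0.31, 536.29], [-0.93, -0.35, -0.12, -196.25], [-0.0, 0.33, -0.94, 574.41], [0.0, 0.0, 0.0, 1.0]]
```

View pics/w1.png

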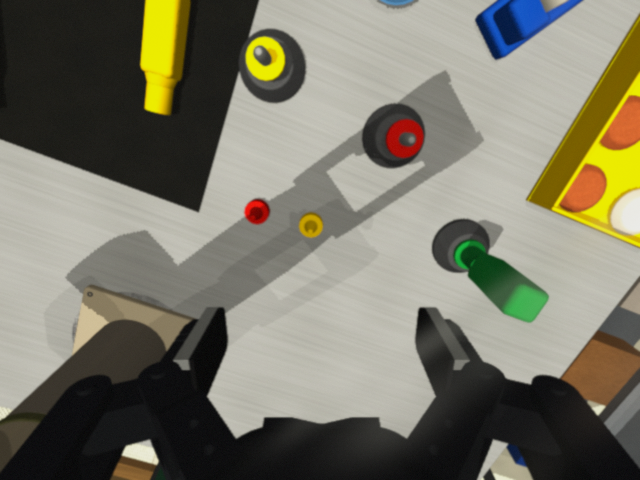

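The wrist view shows the yellow stand at (265,60), the red stand at (402,138), the green bottle on the right and the yellow bottle's neck at (160,100). I'll measure the collar and post tip positions here.

Run:
```python
from h import *
import pickle
s=pickle.load(open("w1.pkl","rb")); p=cv2.imread("pics/w1.png"); d=np.load("w1.npy"); H=cv2.cvtColor(p,cv2.COLOR_BGR2HSV)
v,u=np.mgrid[0:480,0:640]; A=pts("wrist",d,np.c_[u.ravel(),v.ravel()],s)
print("table z",A.reshape(480,640,3)[250:300,60:200,2].mean().round(1) if 0 else np.median(A[(A[:,2]<15)&(A[:,2]>-15)][:,2]).round(2))
for nm,m,box in(("yel",cv2.inRange(H,(22,120,60),(33,255,255)),(240,30,300,100)),("red",cv2.inRange(H,(0,120,60),(6,255,255))|cv2.inRange(H,(175,120,60),(180,255,255)),(370,100,440,170))):
    k=np.zeros_like(m); x0,y0,x1,y1=box; k[y0:y1,x0:x1]=m[y0:y1,x0:x1]
    vv,uu=np.nonzero(k); P=pts("wrist",d,np.c_[uu,vv],s); zt=np.median(P[:,2]); top=P[abs(P[:,2]-zt)<3]
    (c,rad)=cv2.minEnclosingCircle(top[:,:2].astype(np.float32)); print(nm,"collar",zt.round(1),np.round(c,1),round(rad,1),"rect",np.round(cv2.minAreaRect(top[:,:2].astype(np.float32))[:2],1).tolist())
    q=A[(np.hypot(A[:,0]-c[0],A[:,1]-c[1])<25)&(A[:,2]>zt+8)]; 
    t=q[q[:,2]>q[:,2].max()-3]; print("  tip",len(q),t.mean(0).round(1),q.max(0).round(1))
    q=A[(np.hypot(A[:,0]-c[0],A[:,1]-c[1])<70)&(A[:,2]>5)&(A[:,2]<zt-15)]; (c2,r2)=cv2.minEnclosingCircle(q[:,:2].astype(np.float32)); print("  base",np.round(c2,1),round(r2,1))
```

```text
table z 1.65
yel collar 77.0 [583.1 -97. ] 26.6 rect [[582.6, -96.9], [52.2, 52.1]]
  tip 275 [583.4 -96.4 125.8] [592.2 -87.5 127.5]
  base [583.1 -85.7] 61.8
red collar 89.6 [ 559.8 -310.7] 25.9 rect [[559.9, -310.8], [50.5, 50.8]]
  tip 183 [ 559.7 -310.8  126.8] [ 568.2 -301.8  129.1]
  base [ 559.8 -310.8] 49.7
```

```bash
python3 -m handwheel '[[0,0,0,0,0,5.5,0.085],[0,0,0,0,0,5.5,0.085],[0.0096,-0.0353,0.0098,0,0,0,0.085],[0.0096,-0.0353,0.0098,0,0,0,0.085],[0.0096,-0.0353,0.0098,0,0,0,0.085],[0.0096,-0.0353,0.0098,0,0,0,0.085],[0.0096,-0.0353,0.0098,0,0,0,0.085],[0.0096,-0.0353,0.0098,0,0,0,0.085]]'
python3 -m handwheel '[[0.0096,-0.0353,0.0098,0,0,0,0.085],[0.0096,-0.0353,0.0098,0,0,0,0.085],[0.0096,-0.0353,0.0098,0,0,0,0.085],[0.0096,-0.0353,0.0098,0,0,0,0.085],[0.0096,-0.0353,0.0098,0,0,0,0.085],[0.0096,-0.0353,0.0098,0,0,0,0.085],[0.0096,-0.0353,0.0098,0,0,0,0.085],[0.0096,-0.0353,0.0098,0,0,0,0.085]]'
python3 -c "
from h import *
s=r.sense();print(s['joint_pos'].round(3).tolist(),s['tool_pos'].round(1).tolist())"
python3 -m handwheel '[[0.0096,-0.0353,0.0098,0,0,0,0.085],[0,0,0,0,-7,0,0.085],[0,0,0,0,-7,0,0.085],[0,0,0,0,-6,0,0.085],[0,0,0,0,0,0,0.085]]'
cat > look.py <<'E'
from h import *
import sys,pickle
n=sys.argv[1]; col=sys.argv[2]
s=r.sense(); p,d=r.snapshot("wrist"); cv2.imwrite(f"pics/{n}.png",p); H=cv2.cvtColor(p,cv2.COLOR_BGR2HSV)
m=cv2.inRange(H,(22,100,40),(33,255,255)) if col=="yel" else cv2.inRange(H,(0,120,40),(6,255,255))|cv2.inRange(H,(174,120,40),(180,255,255))
m&=np.uint8(d>0)*255
k,L,st,ce=cv2.connectedComponentsWithStats(m); i=1+np.argmax(st[1:,4]); v,u=np.nonzero(L==i); P=pts("wrist",d,np.c_[u,v],s)
print(s["time"],s["joint_pos"].round(3).tolist(),s["tool_pos"].round(1).tolist(),s["tcp_rot"].round(2).tolist())
z=np.median(P[:,2]); B=P[abs(P[:,2]-np.percentile(P[:,2],80))<4]; rc=cv2.minAreaRect(B[:,:2].astype(np.float32)); print("px",st[i],"flat top z",B[:,2].mean().round(1),np.round(rc[0],1),np.round(rc[1],1),round(rc[2],1), "nearest/farthest x",P[P[:,2]>25][:,0].min().round(1),P[P[:,2]>25][:,0].max().round(1))
E
python3 look.py w2 red
```

```text
time: 2.32
tool_pos: [474.2, -10.7, 367.9]
tcp_rot: [180.0, 0.0, 10.2]
ft_force: [1.0, 0.2, 0.3]
finger_gap: 85.3
grip_force: 0.0
time: 2.98
tool_pos: [499.7, 281.1, 289.3]
tcp_rot: [180.0, 0.0, 10.3]
ft_force: [0.5, -1.1, -0.3]
finger_gap: 84.8
grip_force: 0.0
[24.251, 2.336, 84.263, -0.031, 93.409, 103.969] [499.7, 281.1, 289.3]
time: 3.4
tool_pos: [503.2, 314.9, 272.2]
tcp_rot: [179.8, 21.0, 10.1]
ft_force: [0.1, -0.2, -4.3]
finger_gap: 84.9
grip_force: 0.0
3.4 [24.111, 25.86, 61.264, 5.189, 113.304, 105.128] [503.2, 314.9, 272.2] [179.79, 21.04, 10.14]
px [ 289   87   49  147 5929] flat top z 49.9 [456.4 312.7] [144.5  43.4] 10.5 nearest/farthest x 364.7 531.5
```

```bash
python3 -m handwheel '[[0.008,-0.0008,0.0296,0,0,0,0.085],[0.008,-0.0008,0.0296,0,0,0,0.085],[0.008,-0.0008,0.0296,0,0,0,0.085],[0.008,-0.0008,0.0296,0,0,0,0.085],[0.008,-0.0008,0.0296,0,0,0,0.085],[0.008,-0.0008,0.0296,0,0,0,0.085],[0.008,-0.0008,0.0296,0,0,0,0.085]]' 40
python3 -m handwheel '[[0.004,-0.0003,0.0148,0,0,0,0.085],[0.003,-0.0003,0.0133,0,0,0,0.085],[0,0,0,0,0,0,0.085],[0,0,0,0,0,0,0.085]]'
```

```text
time: 4.03
tool_pos: [484.4, 319.1, 67.4]
tcp_rot: [-179.9, 19.6, 10.4]
ft_force: [-0.6, 0.1, 0.2]
finger_gap: 84.8
grip_force: 0.0
time: 4.37
tool_pos: [480.7, 319.8, 38.9]
tcp_rot: [-180.0, 19.9, 10.4]
ft_force: [0.1, -0.4, -0.2]
finger_gap: 85.2
grip_force: 0.0
```

```bash
python3 -m handwheel '[[0.0019,0.0013,0.0052,0,0,0,0.085],[0.0019,0.0013,0.0050,0,0,0,0.085],[0,0,0,0,0,0,0.04],[0,0,0,0,0,0,0.04],[0,0,0,0,0,0,0.04],[0,0,0,0,0,0,0.04],[0,0,0,0,0,0,0.04],[0,0,0,0,0,0,0.04]]' 60
python3 -m handwheel '[[0,0,0,0,0,0,0.04],[0,0,0,0,0,0,0.04],[0,0,0,0,0,0,0.04],[0,0,0,0,0,0,0.04]]'
```

```text
time: 5.03
tool_pos: [481.2, 317.6, 27.3]
tcp_rot: [-180.0, 19.9, 10.4]
ft_force: [1.6, 0.3, 3.7]
finger_gap: 44.7
grip_force: 62.8
time: 5.37
tool_pos: [481.2, 317.6, 27.3]
tcp_rot: [-180.0, 19.9, 10.4]
ft_force: [3.1, 1.1, 4.6]
finger_gap: 44.5
grip_force: 63.1
```

```bash
python3 -m handwheel '[[-0.0068,0,-0.0188,0,0,0,0.04],[-0.0136,0,-0.0376,0,0,0,0.04],[-0.0136,0,-0.0376,0,0,0,0.04],[-0.0136,0,-0.0376,0,0,0,0.04],[-0.0136,0,-0.0376,0,0,0,0.04],[-0.0136,0,-0.0376,0,0,0,0.04],[-0.0136,0,-0.0376,0,0,0,0.04]]'
cat > fit.py <<'E'
from h import *
from scipy.optimize import least_squares
D=[([-73.474,7.515,85.331,0,87.262,-4.893],[219.0,-558.0,226.1],[-179.9,0,21.4]),([-32.227,-5.828,78.05,0,107.832,36.127],[457,-227.6,426.7],[-180,0,21.65]),
([24.251,2.336,84.263,-.031,93.409,103.969],[499.7,281.1,289.3],[180,0,10.3]),([24.111,25.86,61.264,5.189,113.304,105.128],[503.2,314.9,272.2],[179.8,21.04,10.14])]
s=r.sense(); D.append((s["joint_pos"],s["tool_pos"],s["tcp_rot"])); print(s["joint_pos"].round(2),s["tool_pos"].round(1),s["tcp_rot"].round(1))
def fk(q,p):
    a1,h,a2,b3,a3,W=p; Ry=lambda a:R.from_euler('y',a,degrees=True); Rz=lambda a:R.from_euler('z',a,degrees=True)
    A=Rz(q[0]); P=A.apply([a1,0,h]); A=A*Ry(q[1]); P=P+A.apply([0,0,a2]); A=A*Ry(q[2]); P=P+A.apply([b3,0,a3]); A=A*Rz(q[3])*Ry(q[4])*Rz(q[5]+SG*90); P=P+A.apply([0,0,W]); return P,A
SG=-1
def res(p):
    return np.concatenate([np.r_[fk(q,p)[0]-t] for q,t,_ in D]+[(np.array(p)-[50,400,400,0,400,250])*.001])
if __name__=="__main__":
    f=least_squares(res,[50,400,400,0,400,250]); print(f.x.round(1),np.abs(f.fun[:-6]).max().round(2)); np.save("fk.npy",f.x)
    for q,t,e in D:
        print((fk(q,f.x)[1].inv()*R.from_euler('xyz',e,degrees=True)).as_rotvec(degrees=True).round(1))
E
python3 fit.py
```

```text
time: 5.95
tool_pos: [480.3, 317.1, 287.6]
tcp_rot: [180.0, 20.1, 10.4]
ft_force: [1.1, 0.6, -1.9]
finger_gap: 44.8
grip_force: 62.4
[ 25.12  21.63  64.82   5.41 112.96 105.96] [480.3 317.1 287.6] [180.   20.1  10.4]
[ 10.5 665.2 881.1 377.8 499.2 905.3] 48.65
[  -0.    0. -180.]
[-1.0e-01 -1.0e-01  1.8e+02]
[-0.0e+00  1.0e-01  1.8e+02]
[  0.   0. 180.]
[ -0.   0. 180.]
```

```bash
sed -i 's/SG=-1/SG=1/; s/a1,h,a2,b3,a3,W=p/a1,h,a2,b3,a3,W,dy=p/; s/\[a1,0,h\]/[a1,dy,h]/; s/\[50,400,400,0,400,250\]/[50,400,400,0,400,250,50]/g; s/\[:-6\]/[:-7]/' fit.py
python3 fit.py
cat > ik.py <<'E'
from fit import *
p=np.load("fk.npy"); lo=np.array([-169.43,-51.17,1.28,-76.62,0,-152.29]); hi=np.array([169.43,129.36,143.12,256.62,156.53,152.29])
def ik(pos,rot,q0):
    g=lambda q:np.r_[(fk(q,p)[0]-pos)/5,(fk(q,p)[1].inv()*rot).as_rotvec()*50]
    f=least_squares(g,np.clip(q0,lo+.1,hi-.1),bounds=(lo,hi)); return f.x,np.abs(f.fun).max()
def rot(tilt,az): return R.from_euler('xyz',[180,0,az],degrees=True)*R.from_euler('y',-tilt,degrees=True)  # tilt: + leans to robot; -70 -> 20 below horizontal
if __name__=="__main__":
    for nm,st,z in(("red",(560,-311),250),("red",(560,-311),166),("yel",(583,-97),250),("yel",(583,-97),166)):
      for az in range(-120,121,20):
        best=[]
        for q4 in(-60,0,60,120,180,240):
          for q6 in(-90,0,90):
            q,e=ik(np.array([*st,z]),rot(-70,az),[np.degrees(np.arctan2(st[1],st[0])),20,80,q4,60,q6])
            if e<.5: best.append(tuple(q.round(0).astype(int)))
        print(nm,z,az,set(best))
E
python3 -c "import numpy as np;print(np.load('fk.npy'))"; python3 ik.py
```

```text
[ 25.12  21.63  64.82   5.41 112.96 105.96] [480.3 317.1 287.6] [180.   20.1  10.4]
[ -0.  318.  368.9  61.5 553.5 368.7  51.2] 0.04
[-0. -0.  0.]
[-0.  0. -0.]
[ 0.  0. -0.]
[ 0. -0. -0.]
[ 0.  0. -0.]
[-3.69793815e-02  3.18031824e+02  3.68872338e+02  6.14875438e+01
  5.53461873e+02  3.68731580e+02  5.12205712e+01]
[ 25.12  21.63  64.82   5.41 112.96 105.96] [480.3 317.1 287.6] [180.   20.1  10.4]
red 250 -120 set()
red 250 -100 set()
red 250 -80 set()
red 250 -60 set()
red 250 -40 set()
red 250 -20 {(np.int64(-49), np.int64(-32), np.int64(143), np.int64(86), np.int64(27), np.int64(-7))}
red 250 0 {(np.int64(-63), np.int64(-15), np.int64(131), np.int64(82), np.int64(58), np.int64(-19))}
red 250 20 {(np.int64(-67), np.int64(4), np.int64(114), np.int64(73), np.int64(79), np.int64(-25))}
red 250 40 {(np.int64(-66), np.int64(21), np.int64(94), np.int64(65), np.int64(95), np.int64(-29))}
red 250 60 {(np.int64(-62), np.int64(36), np.int64(73), np.int64(59), np.int64(111), np.int64(-31))}
red 250 80 {(np.int64(-56), np.int64(52), np.int64(50), np.int64(54), np.int64(127), np.int64(-32))}
r
[... 2472 characters left out ...]
(87), np.int64(-145))}
yel 166 -60 set()
yel 166 -40 set()
yel 166 -20 set()
yel 166 0 set()
yel 166 20 {(np.int64(-49), np.int64(-10), np.int64(138), np.int64(86), np.int64(61), np.int64(-33))}
yel 166 40 {(np.int64(-52), np.int64(8), np.int64(120), np.int64(73), np.int64(79), np.int64(-37))}
yel 166 60 {(np.int64(-49), np.int64(23), np.int64(101), np.int64(63), np.int64(94), np.int64(-39))}
yel 166 80 {(np.int64(-44), np.int64(37), np.int64(81), np.int64(55), np.int64(108), np.int64(-40))}
yel 166 100 {(np.int64(-38), np.int64(50), np.int64(61), np.int64(48), np.int64(122), np.int64(-43))}
yel 166 120 {(np.int64(-31), np.int64(63), np.int64(40), np.int64(41), np.int64(136), np.int64(-48))}
```

```bash
cat > sim.py <<'E'
from ik import *
def run(q,way,grip=None):
    # way: list of (pos,tilt,az,n)
    pos,_=fk(q,p); A=None
    for (P0,t0,a0),(P1,t1,a1,n) in zip([w[:3] for w in way[:-1]],way[1:]):
        mx=0
        for i in range(1,n+1):
            f=i/n; qn,e=ik(np.array(P0)*(1-f)+np.array(P1)*f,rot(t0*(1-f)+t1*f,a0*(1-f)+a1*f),q)
            mx=max(mx,(np.abs(qn-q)/[136.94,136.94,159.86,180,180,180]*12).max()); q=qn
            if e>.5: print("BAD",i,e)
        print(P1,t1,a1,q.round(0),"speed frac",mx.round(2))
    return q
E
python3 - <<'E'
from sim import *
s=r.sense(); q=s["joint_pos"]; P0=s["tool_pos"]
for az in (10,20):
  for Z in (300,330):
    print("--",az,Z); run(q,[(P0,20,10.4),((560,-311,Z),20,10.4,18),((560,-311,Z),20,az,2),((560,-311,Z),-70,az,13),((560,-311,250),-70,az,4)])
E
```

```text
[ 25.12  21.63  64.82   5.41 112.96 105.96] [480.3 317.1 287.6] [180.   20.1  10.4]
-- 10 300
(560, -311, 300) 20 10.4 [-27.  30.  53. -13. 113.  49.] speed frac 0.3
(560, -311, 300) 20 10 [-27.  30.  53. -13. 113.  50.] speed frac 0.01
(560, -311, 300) -70 10 [-66. -11. 121.  75.  71. -16.] speed frac 0.59
(560, -311, 250) -70 10 [-66.  -6. 123.  78.  69. -23.] speed frac 0.12
-- 10 330
(560, -311, 330) 20 10.4 [-27.  30.  49. -13. 116.  49.] speed frac 0.33
(560, -311, 330) 20 10 [-27.  30.  49. -13. 116.  49.] speed frac 0.01
(560, -311, 330) -70 10 [-66. -13. 120.  74.  72. -12.] speed frac 0.58
(560, -311, 250) -70 10 [-66.  -6. 123.  78.  69. -23.] speed frac 0.19
-- 20 300
(560, -311, 300) 20 10.4 [-27.  30.  53. -13. 113.  49.] speed frac 0.3
(560, -311, 300) 20 20 [-26.  28.  56. -15. 110.  41.] speed frac 0.28
(560, -311, 300) -70 20 [-67.  -1. 112.  72.  80. -20.] speed frac 0.52
(560, -311, 250) -70 20 [-67.   4. 114.  73.  79. -25.] speed frac 0.11
-- 20 330
(560, -311, 330) 20 10.4 [-27.  30.  49. -13. 116.  49.] speed frac 0.33
(560, -311, 330) 20 20 [-26.  28.  53. -15. 113.  40.] speed frac 0.29
(560, -311, 330) -70 20 [-67.  -3. 111.  72.  82. -16.] speed frac 0.52
(560, -311, 250) -70 20 [-67.   4. 114.  73.  79. -25.] speed frac 0.17
```

```bash
python3 -m handwheel '[[-0.0025,0.0372,-0.001,0,0,0,0.04],[-0.0025,0.0372,-0.001,0,0,0,0.04],[-0.0025,0.0372,-0.001,0,0,0,0.04],[-0.0025,0.0372,-0.001,0,0,0,0.04],[-0.0025,0.0372,-0.001,0,0,0,0.04],[-0.0025,0.0372,-0.001,0,0,0,0.04],[-0.0025,0.0372,-0.001,0,0,0,0.04],[-0.0025,0.0372,-0.001,0,0,0,0.04]]'
python3 -m handwheel '[[-0.0025,0.0372,-0.001,0,0,0,0.04],[-0.0025,0.0372,-0.001,0,0,0,0.04],[-0.0025,0.0372,-0.001,0,0,0,0.04],[-0.0025,0.0372,-0.001,0,0,0,0.04],[-0.0025,0.0372,-0.001,0,0,0,0.04],[-0.0025,0.0372,-0.001,0,0,0,0.04],[-0.0025,0.0372,-0.001,0,0,0,0.04],[-0.0025,0.0372,-0.001,0,0,0,0.04]]'
python3 -m handwheel '[[-0.0025,0.0372,-0.001,0,0,0,0.04],[0,0,0,0,6.9,0,0.04],[0,0,0,0,6.9,0,0.04],[0,0,0,0,6.9,0,0.04],[0,0,0,0,6.9,0,0.04],[0,0,0,0,6.9,0,0.04],[0,0,0,0,6.9,0,0.04],[0,0,0,0,6.9,0,0.04]]'
python3 -m handwheel '[[0,0,0,0,6.9,0,0.04],[0,0,0,0,6.9,0,0.04],[0,0,0,0,6.9,0,0.04],[0,0,0,0,6.9,0,0.04],[0,0,0,0,6.9,0,0.04],[0,0,0,0,6.9,0,0.04],[0,0,0,0,0,0,0.04]]'
cat > chk.py <<'E'
from h import *
import sys
n,col=sys.argv[1:3]; sx,sy=map(float,sys.argv[3:5]); s=r.sense(); T=pose(s)
print(s["time"],s["joint_pos"].round(1).tolist(),s["tool_pos"].round(1).tolist(),"z",T[:3,2].round(3),"x",T[:3,0].round(3),"y",T[:3,1].round(3))
for cn in("top","side"):
    p,d=r.snapshot(cn); cv2.imwrite(f"pics/{n}_{cn}.png",p); H=cv2.cvtColor(p,cv2.COLOR_BGR2HSV)
    m=cv2.inRange(H,(22,100,40),(33,255,255)) if col=="yel" else cv2.inRange(H,(0,120,40),(6,255,255))|cv2.inRange(H,(174,120,40),(180,255,255))
    m&=np.uint8(d>0)*255; v,u=np.nonzero(m); P=pts(cn,d,np.c_[u,v]); k=(np.hypot(P[:,0]-sx,P[:,1]-sy)<110)&(P[:,2]>45)&(P[:,2]<450); P=P[k]
    for z in range(50,420,15):
        q=P[(P[:,2]>=z)&(P[:,2]<z+15)]
        if len(q)>4: print(cn,z,len(q),"x",q[:,0].min().round(1),q[:,0].max().round(1),"y",q[:,1].min().round(1),q[:,1].max().round(1))
E
python3 chk.py r1 red 560 -311
```

```text
time: 6.62
tool_pos: [518.5, 20.1, 300.1]
tcp_rot: [-180.0, 20.1, 10.4]
ft_force: [1.5, -0.8, -1.3]
finger_gap: 44.7
grip_force: 62.4
time: 7.28
tool_pos: [556.7, -275.4, 314.2]
tcp_rot: [-179.9, 20.1, 10.5]
ft_force: [0.3, -0.2, -1.3]
finger_gap: 45.0
grip_force: 62.4
time: 7.95
tool_pos: [561.7, -310.9, 317.5]
tcp_rot: [179.9, -28.6, 10.4]
ft_force: [0.0, 0.9, -1.3]
finger_gap: 44.8
grip_force: 62.4
time: 8.53
tool_pos: [559.7, -309.3, 310.4]
tcp_rot: [-178.3, -69.8, 8.7]
ft_force: [-0.6, 0.8, -3.7]
finger_gap: 44.3
grip_force: 62.5
8.5333 [-66.3, -11.3, 120.8, 74.5, 71.5, -14.0] [559.7, -309.3, 310.4] z [ 0.923  0.171 -0.344] x [0.341 0.052 0.939] y [ 0.178 -0.984 -0.01 ]
top 80 164 x 535.4 586.0 y -329.5 -283.7
top 200 11 x 547.3 569.6 y -296.0 -289.5
top 215 8 x 549.7 568.3 y -295.0 -290.1
top 245 13 x 541.7 570.2 y -288.7 -283.4
top 260 15 x 548.4 573.8 y -287.4 -283.2
top 275 14 x 555.0 574.9 y -287.1 -283.3
top 290 14 x 556.4 574.3 y -288.0 -284.0
top 305 14 x 535.3 575.1 y -286.9 -276.6
top 320 26 x 536.7 575.4 y -343.0 -283.6
top 335 35 x 536.3 576.3 y -323.2 -284.0
top 350 333 x 537.8 583.0 y -331.6 -284.3
side 80 119 x 533.2 583.3 y -330.1 -280.6
side 185 7 x 544.9 556.4 y -299.2 -289.7
side 200 58 x 540.0 565.7 y -308.3 -284.2
side 215 57 x 540.0 565.5 y -310.0 -285.9
side 230 67 x 540.3 569.8 y -312.3 -283.6
side 245 77 x 533.3 572.5 y -315.2 -278.3
side 260 108 x 532.0 573.2 y -321.1 -279.0
side 275 110 x 533.2 572.8 y -321.6 -279.3
side 290 99 x 534.5 575.2 y -320.8 -279.5
side 305 50 x 548.5 576.4 y -288.8 -278.8
side 320 84 x 532.8 576.7 y -331.8 -277.2
side 335 124 x 532.7 576.2 y -324.0 -279.7
side 350 169 x 533.1 583.1 y -328.4 -281.9
```

```bash
cat > mouth.py <<'E'
from h import *
import sys
# args: grasp pos(3) rpy(3), bottle origin x y, axis line yaw, stand x y, seat z
a=list(map(float,sys.argv[1:])); G=np.eye(4); G[:3,:3]=R.from_euler('xyz',a[3:6],degrees=True).as_matrix(); G[:3,3]=a[:3]
ax=-np.array([np.cos(np.radians(a[8])),np.sin(np.radians(a[8])),0]); m=np.array([a[6],a[7],26])+82.5*ax
Rt=G[:3,:3].T; al=Rt@ax; ml=Rt@(m-G[:3,3]); s=r.sense(); T=pose(s); A=T[:3,:3]@al; M=T[:3,:3]@ml+T[:3,3]
print(s["tool_pos"].round(1),"axis",A.round(3),"mouth",M.round(1),"ft",s["ft_force"].round(1),"t",s["time"])
# rotation (tool axes) to make axis vertical
rv=np.cross(A,[0,0,-1]); ro=T[:3,:3].T@rv; print("turn deg tool",np.degrees(ro).round(2))
T2=R.from_rotvec(rv).as_matrix()@T[:3,:3]; M2=T2@ml+T[:3,3]
e=np.array([a[9],a[10],M2[2]])-M2; print("then mouth",M2.round(1),"needed world shift",e.round(1),"tool(after turn) mm",(T2.T@e).round(2),"down unit in tool",(T2.T@[0,0,-1]).round(4),"down to z50",(M2[2]-50).round(1))
E
python3 mouth.py 481.2 317.6 27.3 180 19.9 10.4 448 311 10.5 560 -311
```

```text
[ 561.  -310.4  314.1] axis [-0.012  0.002 -1.   ] mouth [ 560.9 -310.4  197.8] ft [-0.4  0.  -0.6] t 8.6333
turn deg tool [-0.07  0.68 -0.21]
then mouth [ 562.3 -310.6  197.8] needed world shift [-2.3 -0.4  0. ] tool(after turn) mm [-0.81 -0.03 -2.22] down unit in tool [-0.9403  0.0017  0.3404] down to z50 147.8
```

View pics/r1_side.png

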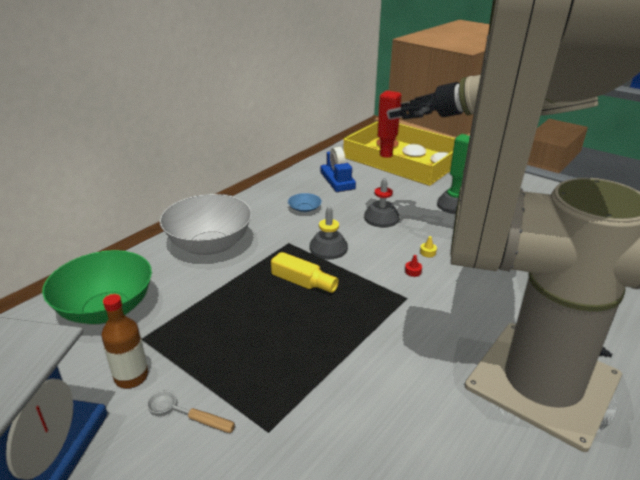

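The side view shows the red bottle vertical and mouth down in the gripper, near (389,120), above the red-collared stand at (383,200). I'll trim its position and lower it to the tip.

```bash
python3 -m handwheel '[[-0.0008,0,-0.0022,0,0.7,0,0.04],[-0.0197,0,0.0071,0,0,0,0.04],[-0.0197,0,0.0071,0,0,0,0.04],[-0.0188,0,0.0068,0,0,0,0.04],[0,0,0,0,0,0,0.04],[0,0,0,0,0,0,0.04]]'
python3 mouth.py 481.2 317.6 27.3 180 19.9 10.4 448 311 10.5 560 -311; python3 chk.py r2 red 560 -311 | grep -v " top 3"
```

```text
time: 9.13
tool_pos: [560.5, -310.8, 255.9]
tcp_rot: [-179.9, -70.3, 10.5]
ft_force: [0.6, -0.2, -0.8]
finger_gap: 44.5
grip_force: 62.5
[ 560.5 -310.8  255.9] axis [ 0.004 -0.001 -1.   ] mouth [ 562.3 -311.1  139.5] ft [ 0.6 -0.2 -0.8] t 9.1333
turn deg tool [ 0.03 -0.23  0.08]
then mouth [ 561.8 -311.   139.5] needed world shift [-1.8 -0.   0. ] tool(after turn) mm [-0.62 -0.31 -1.7 ] down unit in tool [-0.9403  0.0017  0.3404] down to z50 89.5
9.1333 [-66.5, -5.4, 122.4, 77.5, 70.0, -22.4] [560.5, -310.8, 255.9] z [ 0.926  0.172 -0.337] x [0.331 0.061 0.942] y [ 0.183 -0.983 -0.   ]
top 80 125 x 535.2 585.8 y -317.3 -283.4
top 140 10 x 549.5 571.3 y -299.4 -292.2
top 155 10 x 548.5 567.3 y -298.7 -292.1
top 200 15 x 547.8 576.8 y -289.8 -285.4
top 215 14 x 555.0 575.8 y -289.6 -284.7
top 230 9 x 558.9 574.6 y -288.1 -285.1
top 245 13 x 557.1 575.2 y -288.3 -284.9
top 260 12 x 544.0 573.9 y -335.7 -284.8
top 275 26 x 537.2 575.8 y -339.9 -285.4
top 290 263 x 538.7 584.3 y -333.9 -285.0
top 305 46 x 546.0 578.4 y -323.6 -293.7
side 80 118 x 533.2 584.4 y -331.5 -280.8
side 140 43 x 545.5 568.6 y -312.9 -288.8
side 155 53 x 544.0 567.3 y -310.9 -288.6
side 170 51 x 543.1 568.0 y -309.4 -288.5
side 185 55 x 538.3 570.7 y -305.8 -283.6
side 200 97 x 533.7 576.0 y -316.7 -281.1
side 215 97 x 535.0 572.8 y -327.2 -281.9
side 230 98 x 535.8 573.7 y -324.8 -281.3
side 245 54 x 536.5 573.0 y -305.0 -280.6
side 260 50 x 538.9 572.0 y -339.7 -278.7
side 275 112 x 534.7 574.5 y -326.6 -280.7
side 290 185 x 535.1 584.2 y -327.5 -279.7
side 305 14 x 542.5 576.2 y -319.9 -289.9
```

```bash
python3 -m handwheel '[[-0.0006,-0.0003,-0.0017,0,-0.2,0,0.04],[-0.0085,0,0.0031,0,0,0,0.04],[-0.0085,0,0.0031,0,0,0,0.04],[-0.0085,0,0.0031,0,0,0,0.04],[-0.0085,0,0.0031,0,0,0,0.04],[-0.0085,0,0.0031,0,0,0,0.04],[0,0,0,0,0,0,0.04]]'
python3 -m handwheel '[[-0.0024,0,0.0009,0,0,0,0.04],[-0.0024,0,0.0009,0,0,0,0.04],[-0.0024,0,0.0009,0,0,0,0.04],[-0.0024,0,0.0009,0,0,0,0.04]]'
python3 mouth.py 481.2 317.6 27.3 180 19.9 10.4 448 311 10.5 560 -311
```

```text
time: 9.82
tool_pos: [557.6, -310.1, 206.7]
tcp_rot: [-179.3, -70.1, 9.8]
ft_force: [0.4, 0.6, -1.8]
finger_gap: 44.6
grip_force: 62.5
time: 10.15
tool_pos: [558.9, -311.4, 201.5]
tcp_rot: [179.8, -70.4, 10.7]
ft_force: [-3.0, 2.4, 6.8]
finger_gap: 44.6
grip_force: 63.0
[ 558.9 -311.4  201.5] axis [ 0.005 -0.002 -1.   ] mouth [ 560.8 -311.8   85.2] ft [-3.   2.4  6.8] t 10.15
turn deg tool [ 0.06 -0.25  0.16]
then mouth [ 560.3 -311.5   85.2] needed world shift [-0.3  0.5  0. ] tool(after turn) mm [-0.06 -0.59 -0.15] down unit in tool [-0.9403  0.0017  0.3404] down to z50 35.2
```

```bash
python3 -m handwheel '[[-0.0024,0,0.0009,0,0,0,0.04],[-0.0024,0,0.0009,0,0,0,0.04],[-0.0024,0,0.0009,0,0,0,0.04],[-0.0024,0,0.0009,0,0,0,0.04],[-0.0024,0,0.0009,0,0,0,0.04],[-0.0024,0,0.0009,0,0,0,0.04]]'
python3 -m handwheel '[[-0.0024,0,0.0009,0,0,0,0.04],[-0.0024,0,0.0009,0,0,0,0.04],[-0.0024,0,0.0009,0,0,0,0.04],[-0.0024,0,0.0009,0,0,0,0.04],[-0.0024,0,0.0009,0,0,0,0.04],[0,0,0,0,0,0,0.04]]'
python3 mouth.py 481.2 317.6 27.3 180 19.9 10.4 448 311 10.5 560 -311
```

```text
time: 10.65
tool_pos: [559.1, -311.4, 186.3]
tcp_rot: [179.7, -70.4, 10.7]
ft_force: [-3.0, 1.4, 5.9]
finger_gap: 44.8
grip_force: 63.0
time: 11.15
tool_pos: [559.2, -311.5, 172.9]
tcp_rot: [179.8, -70.3, 10.6]
ft_force: [-1.0, 0.9, 4.2]
finger_gap: 44.4
grip_force: 62.9
[ 559.2 -311.5  172.9] axis [ 0.004 -0.002 -1.   ] mouth [ 561.  -311.9   56.5] ft [-1.   0.9  4.2] t 11.15
turn deg tool [ 0.06 -0.22  0.16]
then mouth [ 560.5 -311.7   56.5] needed world shift [-0.5  0.7  0. ] tool(after turn) mm [-0.14 -0.74 -0.37] down unit in tool [-0.9403  0.0017  0.3404] down to z50 6.5
```

```bash
python3 -m handwheel '[[-0.0019,0,0.0007,0,0,0,0.04],[-0.0019,0,0.0007,0,0,0,0.04]]'
python3 -m handwheel '[[-0.0014,0,0.0005,0,0,0,0.04],[0,0,0,0,0,0,0.04]]'
python3 -m handwheel '[[-0.0009,0,0.0003,0,0,0,0.04],[0,0,0,0,0,0,0.04]]'
python3 mouth.py 481.2 317.6 27.3 180 19.9 10.4 448 311 10.5 560 -311
```

```text
time: 11.32
tool_pos: [559.3, -311.5, 169.3]
tcp_rot: [179.7, -70.3, 10.7]
ft_force: [-2.8, 2.3, 6.8]
finger_gap: 44.6
grip_force: 63.0
time: 11.48
tool_pos: [559.2, -311.5, 167.5]
tcp_rot: [179.8, -70.3, 10.7]
ft_force: [-2.0, 0.9, 4.8]
finger_gap: 45.1
grip_force: 63.0
time: 11.65
tool_pos: [559.3, -311.5, 166.7]
tcp_rot: [179.7, -70.3, 10.7]
ft_force: [-2.7, 0.8, 5.0]
finger_gap: 44.9
grip_force: 63.0
[ 559.3 -311.5  166.7] axis [ 0.005 -0.002 -1.   ] mouth [ 561.1 -312.    50.4] ft [-2.7  0.8  5. ] t 11.65
turn deg tool [ 0.06 -0.23  0.18]
then mouth [ 560.6 -311.7   50.4] needed world shift [-0.6  0.7  0. ] tool(after turn) mm [-0.16 -0.81 -0.44] down unit in tool [-0.9403  0.0017  0.3404] down to z50 0.4
```

Continue in small steps until the force clearly rises.

```bash
python3 -m handwheel '[[-0.0009,0,0.0003,0,0,0,0.04],[0,0,0,0,0,0,0.04]]' | grep -E "pos|force:"
python3 -m handwheel '[[-0.0009,0,0.0003,0,0,0,0.04],[0,0,0,0,0,0,0.04]]'| grep -E "pos|force:"
python3 -m handwheel '[[-0.0009,0,0.0003,0,0,0,0.04],[0,0,0,0,0,0,0.04]]'| grep -E "pos|force:"
```

```text
tool_pos: [559.5, -311.6, 166.7]
ft_force: [-3.4, 2.5, 9.2]
grip_force: 63.1
tool_pos: [559.7, -311.7, 166.7]
ft_force: [-5.9, 3.0, 13.9]
grip_force: 63.6
tool_pos: [559.9, -311.8, 166.7]
ft_force: [-6.4, 4.2, 18.0]
grip_force: 63.7
```

```bash
python3 -m handwheel '[[0.0019,0,-0.0007,0,0,0,0.04],[0,0,0,0,0,0,0.06],[0,0,0,0,0,0,0.085],[0,0,0,0,0,0,0.085],[0,0,0,0,0,0,0.085],[0,0,0,0,0,0,0.085],[0,0,0,0,0,0,0.085]]'
python3 -m handwheel '[[0,0,-0.01,0,0,0,0.085],[0,0,-0.02,0,0,0,0.085],[0,0,-0.035,0,0,0,0.085],[0,0,-0.035,0,0,0,0.085],[0,0,-0.035,0,0,0,0.085]]'
python3 chk.py r3 red 560 -311
python3 - <<'E'
import cv2; p=cv2.imread("pics/r3_side.png")[60:260,280:520]; cv2.imwrite("pics/r3c.png",cv2.resize(p,None,fx=3,fy=3))
E
```

```text
time: 12.73
tool_pos: [558.6, -311.0, 164.0]
tcp_rot: [-179.9, -70.2, 10.4]
ft_force: [-0.5, 0.4, 0.2]
finger_gap: 85.1
grip_force: 0.0
time: 13.15
tool_pos: [432.0, -333.4, 210.3]
tcp_rot: [-179.9, -70.2, 10.3]
ft_force: [0.4, -0.1, 0.1]
finger_gap: 85.0
grip_force: 0.0
13.15 [-84.3, -4.5, 127.2, 70.7, 83.3, -32.3] [432.0, -333.4, 210.3] z [ 0.925  0.171 -0.339] x [0.334 0.061 0.941] y [ 0.182 -0.983 -0.001]
top 50 31 x 537.1 582.7 y -313.8 -285.8
top 65 7 x 550.9 566.1 y -297.1 -293.2
top 110 19 x 536.2 577.3 y -300.5 -285.8
top 125 16 x 536.1 572.5 y -302.9 -286.2
top 140 19 x 537.9 574.7 y -295.8 -286.5
top 155 21 x 536.5 575.3 y -309.6 -286.2
top 170 18 x 538.7 574.2 y -293.7 -286.8
top 185 22 x 537.7 576.5 y -295.2 -287.0
top 200 206 x 536.6 583.0 y -331.5 -285.9
top 215 59 x 539.3 579.6 y -330.1 -290.1
side 50 69 x 537.5 579.7 y -318.2 -283.9
side 65 56 x 541.5 567.8 y -311.8 -287.1
side 80 48 x 542.2 568.7 y -311.3 -286.7
side 95 54 x 536.4 568.8 y -314.7 -282.0
side 110 90 x 532.4 573.2 y -324.5 -281.0
side 125 92 x 534.0 573.2 y -331.0 -280.8
side 140 92 x 533.6 576.2 y -318.8 -280.4
side 155 91 x 534.0 573.7 y -321.6 -281.0
side 170 90 x 534.5 574.0 y -321.2 -283.0
side 185 99 x 534.8 572.5 y -326.6 -280.6
side 200 160 x 534.3 584.6 y -329.2 -281.5
side 215 18 x 544.0 575.9 y -319.2 -283.6
```

View pics/r3c.png

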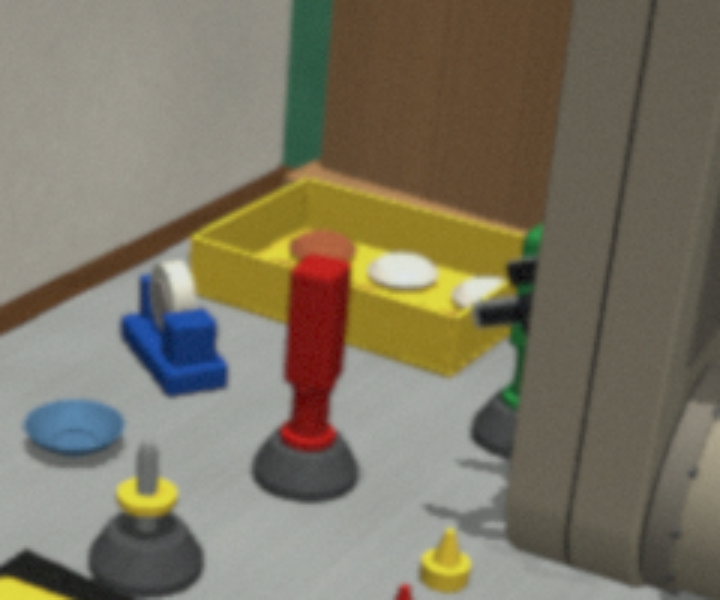

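The crop shows the red bottle upright at about (318,320), with its collar flat on the base at (308,435). The green bottle is untouched. I'll check the path for the yellow bottle next.

Run:
```python
from sim import *
s=r.sense(); q=s["joint_pos"]; P0=s["tool_pos"]
q=run(q,[(P0,-70,10.4),((432,-333,340),-70,10.4,4),((432,-333,340),20,10.4,13),((600,58,300),20,6.6,14),((577,57,28),20,6.6,9)])
for az,Z in((6.6,320),(35,320),(35,350)):
  print("--"); run(q,[((577,57,28),20,6.6),((577,57,Z),20,6.6,9),((583,-97,Z),20,az,6),((583,-97,Z),-70,az,13),((583,-97,166),-70,az,8)])
```

```text
[-84.63  -4.59 127.04  70.73  83.3  -32.35] [ 430.5 -337.1  211.9] [179.4 -70.2  10.7]
(432, -333, 340) -70 10.4 [-84. -18. 123.  70.  89. -16.] speed frac 0.35
(432, -333, 340) 20 10.4 [-34.  12.  71. -15. 111.  42.] speed frac 0.5
(600, 58, 300) 20 6.6 [  2.  27.  56.  -2. 116.  85.] speed frac 0.24
(577, 57, 28) 20 6.6 [ 2. 34. 76. -2. 90. 85.] speed frac 0.26
--
(577, 57, 320) 20 6.6 [  2.  24.  59.  -2. 117.  84.] speed frac 0.25
(583, -97, 320) 20 6.6 [-11.  25.  57.  -7. 117.  71.] speed frac 0.18
(583, -97, 320) -70 6.6 [-41. -47. 143.  68.  48.  10.] speed frac 0.81
BAD 1 0.8832221738759962
BAD 2 1.3268938420376628
BAD 3 1.8199646766640372
BAD 4 2.270908662186768
BAD 5 2.6559455794766644
BAD 6 2.946700914179906
BAD 7 3.1123973034823806
BAD 8 3.1237811048980797
(583, -97, 166) -70 6.6 [-43. -18. 143.  93.  48. -28.] speed frac 0.41
--
(577, 57, 320) 20 6.6 [  2.  24.  59.  -2. 117.  84.] speed frac 0.25
(583, -97, 320) 20 35 [ -6.  20.  63. -14. 111.  45.] speed frac 0.44
(583, -97, 320) -70 35 [-52. -14. 122.  72.  81. -16.] speed frac 0.53
(583, -97, 166) -70 35 [-52.   4. 125.  76.  75. -36.] speed frac 0.24
--
(577, 57, 350) 20 6.6 [  2.  24.  56.  -2. 120.  84.] speed frac 0.3
(583, -97, 350) 20 35 [ -6.  20.  60. -14. 114.  44.] speed frac 0.45
(583, -97, 350) -70 35 [-52. -16. 121.  71.  82. -12.] speed frac 0.52
(583, -97, 166) -70 35 [-52.   4. 125.  76.  75. -36.] speed frac 0.29
```

```bash
python3 -m handwheel '[[0.03,0,-0.011,0,0,0,0.085],[0.03,0,-0.011,0,0,0,0.085],[0.03,0,-0.011,0,0,0,0.085],[0.03,0,-0.011,0,0,0,0.085],[0,0,0,0,-7,0,0.085],[0,0,0,0,-7,0,0.085],[0,0,0,0,-7,0,0.085],[0,0,0,0,-7,0,0.085]]' | grep -E "tool|rot"
python3 -m handwheel '[[0,0,0,0,-7,0,0.085],[0,0,0,0,-7,0,0.085],[0,0,0,0,-7,0,0.085],[0,0,0,0,-7,0,0.085],[0,0,0,0,-7,0,0.085],[0,0,0,0,-7,0,0.085],[0,0,0,0,-7,0,0.085],[0,0,0,0,-7,0,0.085]]'| grep -E "tool|rot"
python3 -m handwheel '[[0,0,0,0,-6,0,0.085],[0.0181,-0.0272,-0.0033,0,0,0,0.085],[0.0181,-0.0272,-0.0033,0,0,0,0.085],[0.0181,-0.0272,-0.0033,0,0,0,0.085],[0.0181,-0.0272,-0.0033,0,0,0,0.085],[0.0181,-0.0272,-0.0033,0,0,0,0.085],[0.0181,-0.0272,-0.0033,0,0,0,0.085],[0.0181,-0.0272,-0.0033,0,0,0,0.085]]'| grep -E "tool|rot"
python3 -m handwheel '[[0.0181,-0.0272,-0.0033,0,0,0,0.085],[0.0181,-0.0272,-0.0033,0,0,0,0.085],[0.0181,-0.0272,-0.0033,0,0,0,0.085],[0.0181,-0.0272,-0.0033,0,0,0,0.085],[0.0181,-0.0272,-0.0033,0,0,0,0.085],[0.0181,-0.0272,-0.0033,0,0,0,0.085],[0,0,0,1.3,0,3.6,0.085],[0,0,0,0,0,0,0.085]]'
python3 look.py w4 yel
```

```text
tool_pos: [432.3, -335.0, 338.9]
tcp_rot: [179.8, -41.9, 10.4]
tool_pos: [433.6, -334.0, 339.1]
tcp_rot: [179.8, 14.1, 10.4]
tool_pos: [523.7, -122.1, 316.0]
tcp_rot: [-180.0, 19.9, 10.4]
time: 15.92
tool_pos: [601.0, 58.0, 296.9]
tcp_rot: [-180.0, 19.9, 6.6]
ft_force: [-0.5, -1.5, 0.2]
finger_gap: 84.9
grip_force: 0.0
15.9167 [1.664, 27.589, 56.217, -1.847, 116.056, 84.568] [601.0, 58.0, 296.9] [-179.99, 19.94, 6.58]
px [ 298   90   47  139 5397] flat top z 49.9 [550.9  52.1] [143.6  43.2] 6.8 nearest/farthest x 457.9 624.9
```

```bash
python3 -m handwheel '[[0.0078,0,0.03,0,0,0,0.085],[0.0078,0,0.03,0,0,0,0.085],[0.0078,0,0.03,0,0,0,0.085],[0.0078,0,0.03,0,0,0,0.085],[0.0078,0,0.03,0,0,0,0.085],[0.0078,0,0.03,0,0,0,0.085],[0.0078,0,0.03,0,0,0,0.085],[0.0078,0,0.03,0,0,0,0.085]]' | grep -E "tool|rot"
python3 -m handwheel '[[0.0028,0,0.0107,0,0,0,0.085],[0.0015,0,0.006,0,0,0,0.085],[0,0,0,0,0,0,0.085]]'
```

```text
tool_pos: [578.2, 52.3, 50.6]
tcp_rot: [180.0, 19.8, 6.6]
time: 16.88
tool_pos: [576.3, 52.8, 33.9]
tcp_rot: [-180.0, 19.9, 6.6]
ft_force: [0.6, 0.4, 0.8]
finger_gap: 85.1
grip_force: 0.0
```

```bash
python3 -m handwheel '[[0.002,-0.0023,0.0058,0,0,0,0.085],[0,0,0,0,0,0,0.04],[0,0,0,0,0,0,0.04],[0,0,0,0,0,0,0.04],[0,0,0,0,0,0,0.04],[0,0,0,0,0,0,0.04],[0,0,0,0,0,0,0.04],[0,0,0,0,0,0,0.04]]' 60
python3 -m handwheel '[[0,0,0,0,0,0,0.04],[0,0,0,0,0,0,0.04]]'
```

```text
time: 17.55
tool_pos: [577.9, 55.8, 29.6]
tcp_rot: [180.0, 19.7, 6.6]
ft_force: [2.0, -0.3, 6.6]
finger_gap: 44.4
grip_force: 62.8
time: 17.72
tool_pos: [578.0, 55.9, 29.6]
tcp_rot: [180.0, 19.6, 6.6]
ft_force: [1.4, -0.7, 7.0]
finger_gap: 44.4
grip_force: 62.8
```

```bash
python3 -m handwheel '[[-0.0062,0,-0.0174,0,0,0,0.04],[-0.0125,0,-0.0348,0,0,0,0.04],[-0.0125,0,-0.0348,0,0,0,0.04],[-0.0125,0,-0.0348,0,0,0,0.04],[-0.0125,0,-0.0348,0,0,0,0.04],[-0.0125,0,-0.0348,0,0,0,0.04],[-0.0125,0,-0.0348,0,0,0,0.04],[-0.0125,0,-0.0348,0,0,0,0.04]]'| grep -E "tool|rot|gap"
python3 -m handwheel '[[-0.0062,0,-0.0174,0,0,0,0.04],[-0.0024,0.0305,0.0008,0,0,0,0.04],[-0.0024,0.0305,0.0008,0,0,0,0.04],[-0.0024,0.0305,0.0008,0,0,0,0.04],[-0.0024,0.0305,0.0008,0,0,0,0.04],[-0.0024,0.0305,0.0008,0,0,0,0.04],[0,0,0,-2.4,0,-6.7,0.04],[0,0,0,-2.4,0,-6.7,0.04]]'| grep -E "tool|rot|gap"
python3 -m handwheel '[[0,0,0,-2.4,0,-6.7,0.04],[0,0,0,-2.4,0,-6.7,0.04],[0,0,0,0,6.9,0,0.04],[0,0,0,0,6.9,0,0.04],[0,0,0,0,6.9,0,0.04],[0,0,0,0,6.9,0,0.04],[0,0,0,0,6.9,0,0.04],[0,0,0,0,6.9,0,0.04]]'| grep -E "tool|rot|gap"
python3 -m handwheel '[[0,0,0,0,6.9,0,0.04],[0,0,0,0,6.9,0,0.04],[0,0,0,0,6.9,0,0.04],[0,0,0,0,6.9,0,0.04],[0,0,0,0,6.9,0,0.04],[0,0,0,0,6.9,0,0.04],[0,0,0,0,6.9,0,0.04],[0,0,0,0,0,0,0.04]]'
python3 -m handwheel '[[0,0,0,0,0,0,0.04]]' >/dev/null
python3 mouth.py 578 55.9 29.6 180 19.6 6.6 542.3 51.1 6.7 583 -97
```

```text
tool_pos: [576.5, 55.8, 307.4]
tcp_rot: [-180.0, 19.8, 6.6]
finger_gap: 44.6
tool_pos: [581.6, -100.1, 323.6]
tcp_rot: [-179.9, 19.9, 20.9]
finger_gap: 44.5
tool_pos: [582.3, -97.3, 326.0]
tcp_rot: [179.8, -22.0, 35.1]
finger_gap: 44.9
time: 20.38
tool_pos: [579.9, -96.8, 319.1]
tcp_rot: [-178.4, -70.1, 33.4]
ft_force: [-0.4, 0.2, -2.5]
finger_gap: 44.6
grip_force: 62.1
[581.  -97.4 321.8] axis [-0.012 -0.003 -1.   ] mouth [582.9 -96.2 203.2] ft [-0.7 -0.1 -0.4] t 20.4667
turn deg tool [-0.08  0.68 -0.23]
then mouth [584.3 -95.8 203.3] needed world shift [-1.3 -1.2  0. ] tool(after turn) mm [-0.59  0.21 -1.66] down unit in tool [-0.9421  0.0017  0.3355] down to z50 153.3
```

```bash
python3 -m handwheel '[[-0.0006,0.0002,-0.0017,0,0.45,0,0.04],[-0.0204,0,0.0073,0,0,0,0.04],[-0.0204,0,0.0073,0,0,0,0.04],[-0.0204,0,0.0073,0,0,0,0.04],[0,0,0,0,0,0,0.04],[0,0,0,0,0,0,0.04]]' | grep rot
python3 mouth.py 578 55.9 29.6 180 19.6 6.6 542.3 51.1 6.7 583 -97; python3 chk.py y1 yel 583 -97
python3 - <<'E'
import cv2; p=cv2.imread("pics/y1_side.png")[80:280,230:470]; cv2.imwrite("pics/y1c.png",cv2.resize(p,None,fx=3,fy=3))
E
```

```text
tcp_rot: [-179.9, -70.3, 35.0]
[581.1 -97.8 260.2] axis [-0.001 -0.002 -1.   ] mouth [584.2 -96.4 141.6] ft [-0.   0.3  0.2] t 20.9667
turn deg tool [0.02 0.11 0.05]
then mouth [584.4 -96.2 141.6] needed world shift [-1.4 -0.8  0. ] tool(after turn) mm [-0.52 -0.15 -1.47] down unit in tool [-0.9421  0.0017  0.3355] down to z50 91.6
20.9667 [-52.1, -8.1, 124.2, 73.3, 79.1, -24.0] [581.1, -97.8, 260.2] z [ 0.769  0.542 -0.337] x [0.276 0.194 0.941] y [ 0.576 -0.817 -0.001]
top 65 49 x 559.7 592.5 y -116.3 -71.3
top 200 6 x 561.1 581.6 y -109.2 -68.0
top 215 6 x 567.1 583.3 y -117.8 -67.6
top 230 8 x 561.4 586.2 y -101.4 -66.4
top 245 13 x 556.5 589.8 y -117.8 -65.7
top 260 14 x 545.4 593.9 y -125.8 -67.4
top 275 13 x 557.0 584.0 y -117.7 -66.8
top 290 213 x 556.1 610.9 y -121.1 -66.3
top 305 115 x 559.9 604.8 y -117.8 -73.2
side 65 178 x 555.7 608.4 y -122.9 -66.6
side 140 56 x 564.8 592.5 y -102.7 -75.1
side 155 77 x 565.2 592.9 y -101.3 -74.4
side 170 71 x 564.1 593.6 y -100.2 -72.9
side 185 63 x 559.2 589.3 y -96.8 -67.4
side 200 108 x 553.6 590.0 y -96.0 -62.1
side 215 109 x 554.7 591.7 y -95.9 -64.6
side 230 111 x 555.3 589.2 y -96.7 -62.9
side 245 96 x 554.4 590.5 y -93.6 -63.4
side 260 88 x 488.2 590.6 y -128.9 -64.6
side 275 137 x 473.7 592.9 y -165.5 -64.3
side 290 171 x 547.4 608.0 y -192.8 -65.3
side 305 103 x 538.1 603.3 y -199.3 -69.6
```

View pics/y1c.png

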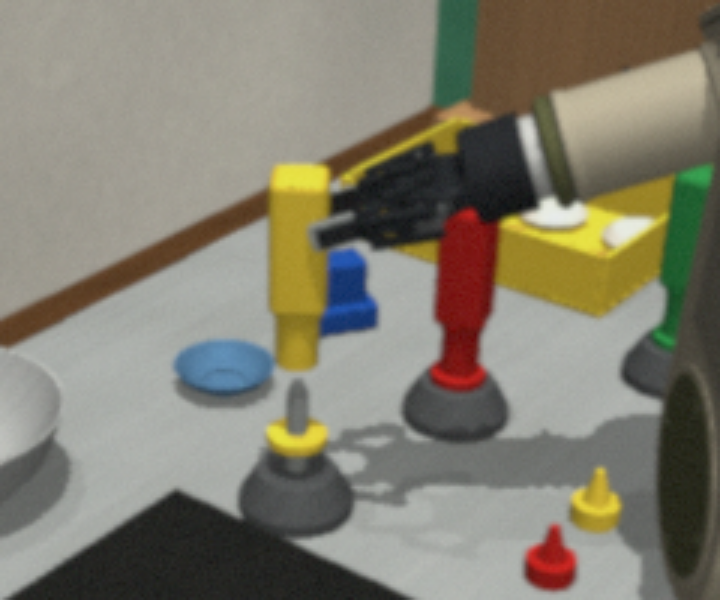

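The crop shows the yellow bottle vertical, with its mouth at (297,360) directly above the post tip at (297,385). The red bottle is standing undisturbed. I'll lower and then press.

```bash
python3 -m handwheel '[[-0.0005,-0.0001,-0.0015,0,0,0,0.04],[-0.0093,0,0.0033,0,0,0,0.04],[-0.0093,0,0.0033,0,0,0,0.04],[-0.0093,0,0.0033,0,0,0,0.04],[-0.0093,0,0.0033,0,0,0,0.04],[-0.0093,0,0.0033,0,0,0,0.04],[-0.0093,0,0.0033,0,0,0,0.04],[0,0,0,0,0,0,0.04]]' | grep -E "tool|force"
python3 -m handwheel '[[-0.0024,0,0.0009,0,0,0,0.04],[-0.0024,0,0.0009,0,0,0,0.04],[-0.0024,0,0.0009,0,0,0,0.04],[-0.0024,0,0.0009,0,0,0,0.04]]' | grep -E "tool|force"
python3 mouth.py 578 55.9 29.6 180 19.6 6.6 542.3 51.1 6.7 583 -97
```

```text
tool_pos: [578.3, -98.2, 197.0]
ft_force: [0.0, 0.5, -1.0]
grip_force: 62.1
tool_pos: [579.8, -99.1, 191.5]
ft_force: [-3.2, 0.9, 7.5]
grip_force: 62.6
[579.8 -99.1 191.5] axis [ 0.003 -0.001 -1.   ] mouth [583.4 -97.6  73. ] ft [-3.2  0.9  7.5] t 22.0667
turn deg tool [ 0.05 -0.1   0.13]
then mouth [583.  -97.5  73. ] needed world shift [-0.   0.5  0. ] tool(after turn) mm [ 0.09 -0.45  0.24] down unit in tool [-0.9421  0.0017  0.3355] down to z50 23.0
```

```bash
python3 -m handwheel '[[-0.0024,0,0.0009,0,0,0,0.04],[-0.0024,0,0.0009,0,0,0,0.04],[-0.0024,0,0.0009,0,0,0,0.04],[-0.0024,0,0.0009,0,0,0,0.04],[-0.0024,0,0.0009,0,0,0,0.04],[-0.0024,0,0.0009,0,0,0,0.04],[-0.0019,0,0.0007,0,0,0,0.04],[0,0,0,0,0,0,0.04]]' | grep -E "tool|force"
python3 -m handwheel '[[-0.0014,0,0.0005,0,0,0,0.04],[0,0,0,0,0,0,0.04]]' | grep -E "tool|force"
python3 -m handwheel '[[-0.0014,0,0.0005,0,0,0,0.04],[0,0,0,0,0,0,0.04]]' | grep -E "tool|force"
python3 -m handwheel '[[-0.0009,0,0.0003,0,0,0,0.04],[0,0,0,0,0,0,0.04]]' | grep -E "tool|force"
python3 mouth.py 578 55.9 29.6 180 19.6 6.6 542.3 51.1 6.7 583 -97
```

```text
tool_pos: [580.0, -99.1, 173.7]
ft_force: [-1.1, 0.2, 4.4]
grip_force: 62.3
tool_pos: [580.0, -99.1, 172.5]
ft_force: [-1.4, 0.5, 5.0]
grip_force: 62.5
tool_pos: [580.0, -99.1, 171.0]
ft_force: [-2.3, 1.0, 5.3]
grip_force: 62.5
tool_pos: [580.0, -99.1, 170.2]
ft_force: [-2.5, 0.5, 7.3]
grip_force: 62.5
[580.  -99.1 170.2] axis [ 0.003 -0.001 -1.   ] mouth [583.6 -97.7  51.6] ft [-2.5  0.5  7.3] t 23.2333
turn deg tool [ 0.05 -0.09  0.14]
then mouth [583.3 -97.5  51.6] needed world shift [-0.3  0.5  0. ] tool(after turn) mm [ 0.01 -0.61  0.04] down unit in tool [-0.9421  0.0017  0.3355] down to z50 1.6
```

```bash
for i in 1; do python3 -m handwheel '[[-0.0009,0,0.0003,0,0,0,0.04],[0,0,0,0,0,0,0.04]]' | grep -E "tool|force"; done
python3 -m handwheel '[[-0.0009,0,0.0003,0,0,0,0.04],[0,0,0,0,0,0,0.04]]' | grep -E "tool|force"
python3 -m handwheel '[[-0.0009,0,0.0003,0,0,0,0.04],[0,0,0,0,0,0,0.04]]' | grep -E "tool|force"
python3 -m handwheel '[[-0.0009,0,0.0003,0,0,0,0.04],[0,0,0,0,0,0,0.04]]' | grep -E "tool|force"
```

```text
tool_pos: [580.1, -99.1, 169.3]
ft_force: [-1.9, 1.9, 5.9]
grip_force: 62.6
tool_pos: [580.2, -99.1, 169.3]
ft_force: [-4.9, 0.9, 11.9]
grip_force: 62.9
tool_pos: [580.4, -99.1, 169.3]
ft_force: [-7.9, 1.6, 15.8]
grip_force: 63.2
tool_pos: [580.6, -99.0, 169.3]
ft_force: [-8.3, 2.7, 21.0]
grip_force: 63.5
```

Seated: it is blocked at 21 N with no further travel. Now relieve, open and retract.

```bash
python3 -m handwheel '[[0.0024,0,-0.0008,0,0,0,0.04],[0,0,0,0,0,0,0.06],[0,0,0,0,0,0,0.085],[0,0,0,0,0,0,0.085],[0,0,0,0,0,0,0.085],[0,0,0,0,0,0,0.085],[0,0,0,0,0,0,0.085]]'
python3 -m handwheel '[[0,0,-0.01,0,0,0,0.085],[0,0,-0.02,0,0,0,0.085],[0,0,-0.035,0,0,0,0.085],[0,0,-0.035,0,0,0,0.085],[0,0,-0.035,0,0,0,0.085],[0,0,0,0,0,0,0.085],[0,0,0,0,0,0,0.085]]'
python3 chk.py y3 yel 583 -97
python3 - <<'E'
from h import *
for c,(x,y) in {"red":(560,-311),"yel":(583,-97)}.items():
  for n in("top","side"):
    p,d=r.snapshot(n); v,u=np.mgrid[0:480,0:640]; P=pts(n,d,np.c_[u.ravel(),v.ravel()])[d.ravel()>0]; k=(np.hypot(P[:,0]-x,P[:,1]-y)<22)&(P[:,2]>195)&(P[:,2]<260); print(c,n,"top z",np.median(P[k][:,2]).round(1))
p=cv2.imread("pics/y3_side.png")[80:280,230:470]; cv2.imwrite("pics/y3c.png",cv2.resize(p,None,fx=3,fy=3))
E
```

```text
time: 24.48
tool_pos: [579.4, -98.8, 167.0]
tcp_rot: [-179.8, -70.4, 34.9]
ft_force: [-0.0, -0.0, 0.7]
finger_gap: 84.9
grip_force: 0.0
time: 25.07
tool_pos: [474.6, -174.4, 213.4]
tcp_rot: [179.8, -70.3, 35.0]
ft_force: [0.4, 0.3, -0.1]
finger_gap: 84.8
grip_force: 0.0
25.0667 [-70.1, -2.9, 125.4, 65.5, 91.4, -35.4] [474.6, -174.4, 213.4] z [ 0.773  0.538 -0.337] x [0.276 0.193 0.942] y [ 0.571 -0.821  0.001]
top 50 11 x 561.3 576.0 y -112.4 -72.6
top 110 8 x 556.1 582.3 y -110.4 -69.6
top 125 7 x 555.2 583.0 y -91.9 -68.6
top 140 11 x 557.2 585.3 y -119.4 -68.3
top 155 7 x 555.7 581.1 y -95.4 -70.5
top 170 9 x 555.2 581.9 y -119.4 -69.5
top 185 9 x 556.1 584.0 y -102.1 -69.2
top 200 220 x 555.5 609.4 y -124.9 -68.1
top 215 66 x 557.3 602.7 y -118.5 -70.3
side 50 98 x 559.4 604.7 y -109.9 -67.2
side 65 58 x 564.1 588.9 y -101.5 -75.8
side 80 64 x 563.9 591.4 y -101.7 -75.8
side 95 57 x 556.2 587.0 y -95.0 -66.9
side 110 97 x 552.1 588.9 y -96.5 -65.3
side 125 107 x 553.1 590.1 y -97.9 -65.9
side 140 98 x 550.1 591.8 y -97.7 -64.3
side 155 98 x 551.8 588.6 y -95.4 -65.3
side 170 103 x 553.1 591.9 y -95.6 -63.8
side 185 102 x 553.6 587.0 y -111.1 -65.4
side 200 192 x 553.1 607.9 y -119.1 -66.2
side 215 41 x 560.6 599.8 y -113.1 -70.0
red top top z 213.4
red side top z 213.4
yel top top z 213.7
yel side top z 214.3
```

View pics/y3c.png

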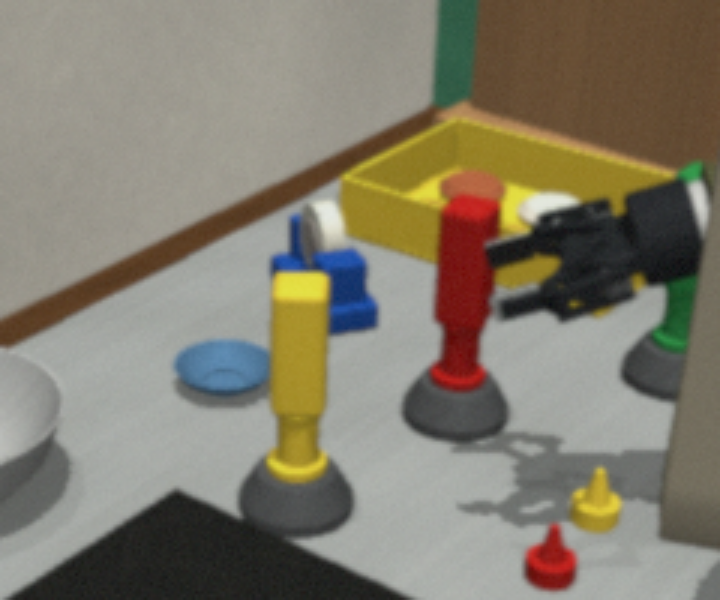

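View pics/y3_top.png

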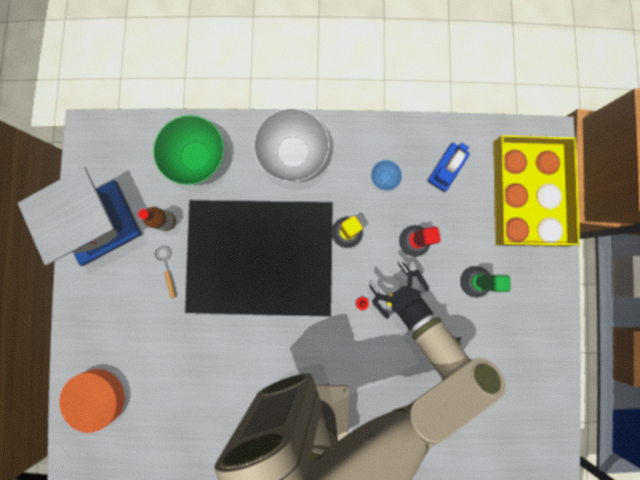

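Both bottles stand upright with their collars flat on the bases, at (300,400) and (460,300) in the crop. Both tops measure about 214 mm against the expected 215 mm. Nothing else has moved and the gripper is clear.

```bash
python3 -c "
from bench import r
print(r.hand_in())"
```

```text
the job is handed in; nothing more can be done
None
```

The red and yellow bottles both stand upright, mouth down, on the posts with their own colour collar, pressed flat at about 20 N. No bystander looked moved in the last pictures, and the job was handed in at about 25 s; the hand-in gave no verdict.

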